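Set the length stop against its backlash and butt the steel flat to it

TASK

The length stop of this grinding fixture stands too far in and its crank drive has play. Wind the crank wheel back anticlockwise well past the red mark, then bring it up clockwise until its yellow pointer stands at the red mark, arriving clockwise so that the play is taken up. Then slide the steel flat along its channel until you feel its front end press gently (5 to 10 N) against the stop's brass set screw, without shifting the stop, let go with it there and leave everything else alone.

Things in the scene. Friction and masses are not known exactly. Their poses are not given: they have to be found in the camera images.
- channel (a point): On the centre line and floor of the work channel of the fixture, a fixed grey bed plate 250 x 440 mm whose top, 20 mm above the table, is the floor. x: across the bed, away from the robot; y: along the channel from the flat to the stop; z up. Rails 6 mm high, 33 mm apart, guide the flat's front part from y = -50 mm on; at lower y the bed is plain. Place and yaw (to 0.2 rad) vary.
- hub (a point): Centre of the top face of the crank wheel, an aluminium disc 116 mm across turning about a vertical axis; 80 mm above the table, in the channel frame at x = -110, y = +95 mm. x points to the yellow pointer; the crank handle stands opposite (-x), 48 mm from the axis. Turning 1 rad clockwise (from above) while driving moves the stop 15 mm towards the flat.
- crank_handle (a point): Centre of the black upright handle on the wheel, 20 mm across, 52 mm tall, spinning freely on its pin; its foot is 4 mm above the wheel's top face. About 8 N at the handle turns the wheel while it drives the shaft and stop, under 1 N while it runs through its play. Its x and y directions mean nothing.
- pointer (a point): Tip of the yellow pointer on the wheel, 66 mm from the axis; x points outwards from the axis.
- red_mark (a point): Red mark on the white dial ring fixed round the wheel, 70 mm from the axis; x points outwards from the axis through the mark. The ring is clamped at another angle each time, and does not move.
- dog (a point): End of the red tongue on the driven shaft, 26 mm from the axis, x outwards along it. It sits between two dark lugs of the wheel. Wheel driving clockwise: tongue in line with the yellow pointer. Driving anticlockwise: tongue 0.5 rad clockwise of the pointer; the 0.5 rad between is free play. The shaft can turn 0.5 rad or more anticlockwise past any mark.
- stop_face (a point): Centre of the working face of the blue stop block (30 mm wide, 34 mm tall), 8 mm above the channel floor; same axes as channel, the face looks to -y. Out of it, at this point, stands a brass set screw 14 mm across, by 2 to 10 mm (different each time, not measured), and the flat's front end butts against its head. A push over about 20 N shifts the stop.
- flat_center (a point): Centre of the steel flat, 30 mm wide (x), 150 mm long (y), 16 mm high, 0.4 to 0.75 kg, lying loose in the channel. Same axes as channel, within the play of the rails (1.5 mm either side).
- flat_front (a point): Centre of the flat's front end face (75 mm along +y from its centre), which goes against the brass set screw of the stop.
- flat_tail (a point): Centre of the flat's rear end face (75 mm along -y from its centre, copper-coloured end), free for pushing or gripping beyond the rails; 8 mm above the bed.
- offcut: Bystander: small dark steel offcut 25 x 70 x 10 mm lying on the bed; leave alone. Origin under its centre.
- grinder: Bystander: cordless angle grinder lying on the table, 300 mm long; leave alone.
- discs: Bystander: pile of four grinding discs, 115 mm across, 17 mm high; leave alone.
- square: Bystander: steel square; leave alone.
- hammer: Bystander: hammer; leave alone.
- brush: Bystander: brush; leave alone.
- oilcan: Bystander: red can 60 mm across, 130 mm high; leave alone.
Mind the look-alikes: they are no part of the job. What is shaped like the part that bears flat_center but turquoise is not meant.

How it is judged:
By the outcome, as a careful person would: the job done as asked, in the order asked, and still so for the second after the job is handed in, with the robot touching nothing.
It also fails if it takes over 61 s, if anything falls off the work surface, if the arm or the gripper's body presses on something with over 40 N, if the wrist force passes 120 N, or if a joint passes its speed limit or range.

ROBOT

A 6-joint arm with a two-finger parallel gripper is mounted at the origin on the work surface. World frame = base frame: x ahead of the robot, y to its left, z up, the work surface at z = 0. Lengths are in mm, angles in rad, forces in N, time in s.
With the tool pointing down it reaches from about 300 to 775 mm from the base axis. Payload 14.6 kg.
Tool frame: the origin (TCP) lies on the front face of the gripper's body, between the roots of the fingers; the fingertips stand 97 mm ahead of it and the grasp point (between the pads) lies 78 mm ahead of it; z points along the fingers, y is the direction in which the jaws open and shut (so a half turn about z gives the same grasp; the last joint's range is limited). The gripper opens to 94 mm and grips with 3 to 60 N. Pads are 16 mm wide; open, the fingers measure 119 mm over their backs; the gripper's body (75 mm by 177 mm) begins 78 mm behind the grasp point.
Start: joints at [1.15, 0.3, 1.521, -0, 1.321, -0.067], TCP at [190.553, 515.926, 302.646] pointing down, gripper open.
Joint ranges: [-3.03, 3.03], [-0.79, 2.21], [0.23, 2.52], [-1.04, 4.18], [0, 3.07], [-2.55, 2.55]. Speed limits (rad/s): [2.22, 2.22, 2.57, 3.14, 3.14, 3.14].

INTERFACE

Orientations are given as [roll, pitch, yaw] about the fixed x, y, z axes, in that order (R = Rz(yaw) Ry(pitch) Rx(roll)).
In Python, from cell import manip, eyes, finder gives the robot as it stands.
- The arm moves only by the tool drive_tool, never from a script. Its argument "rows" is a list of rows, each an object with "offset": the shift along the tool's x, y, z in mm, a list of three; "spin": the turn about the tool's z in degrees; "jaw": the finger opening in mm, from 0 to 94. In form: [{"offset": [dx, dy, dz], "spin": spin, "jaw": jaw}, ...]. A call has 1 to 20 rows; each row shifts and turns the commanded pose from where the row before left it, along the tool's axes as they then stand; what a row does not reach is not made up. A row lasts 1/10 s, in which the tool goes at most 50 mm and 8.59 degrees, less where a joint would pass 70% of its speed; a pose out of reach is approached as far as the arm can. A call is refused whole if a number of a shift passes 50 or a number of a turn 8.59, either way. A call with a gripper value outside its range is refused whole. The fingers move at their own pace and stop on an object; "force" is the grip in N (left out, the last holds). Time passes only in rows, so rows that do not move let the fingers close. It gives the time, the measured TCP pose, the force and the opening at its end, in the units of the state.
- manip.read_state(): the state, without advancing time (a new reading comes with each control period).
- eyes.camera(name): name is "scene" or "top" or "wrist"; returns a dict with "color" (420x560x3 uint8, blue, green, red), "depth" (420x560 float32, mm along the optical axis (not along the pixel's ray), 0 where there is no reading), "vfov" (degrees; the focal length in pixels is half the picture's height over the tangent of half this angle, whatever the lens; pixels are square), "cx", "cy" (the principal point, pixels), "rvec" (rotation vector, rad) and "tvec" (3), from world to camera coordinates, as OpenCV has them. Camera axes: x right, y down, z forward; pixel columns grow to the right and rows downward; lengths in mm; the calibration is good to about 2 mm. The wrist camera is an equidistant fisheye: a pixel r from the principal point sees the ray r / f radians off the axis. A picture is of the moment at which its call begins.
- manip.sign_off(): hands the job in, once; it reports no verdict.
Trained networks look in the newest picture that a camera, given by its name, has taken for a name from the list of things; names that differ only in an ending like _2 or _b are one class to them, and where a whole thing is asked for, a point or a joint stands for the part that bears it (a point fixed in the world has none). Each returns a list of dicts, best first, with "p" (0 to 1); they miss things now and then, are a little off and sometimes report something else, mostly with a low value. They report only what shows in the picture. A call takes as long as a camera call. They do not tell look-alikes from the thing itself.
- finder.find_in(camera, target): "uv" ([column, row] in pixels, amid what is visible of it).
The state is a dict: "clock": time; "joints": joint angles; "qd": joint speeds; "effort": joint torques, N m; "eef_pos": TCP position; "eef_rot": TCP orientation; "wrist_force": force on the tool from outside, world axes, zero at the start; "moment": the same for the moment, N m; "finger_gap": finger opening in mm.
Only numpy, scipy, OpenCV 4.12 (cv2) and the standard library are available. Lean on these libraries where they do the work, as an engineer would, in place of code of your own. Each camera call takes 0.05 s, during which the arm holds its last target. There are 200 camera calls.

## Working session

There is one attempt and no reset: what is moved stays moved. The work goes in short steps, Python scripts to look and compute and a tool call to move; the robot and the scene stay as the last step left them, time stands still between calls to the robot, and variables do not carry over. Pictures are saved under pics/ and viewed, about 8 in all and at most 12, crops included, and the job is handed in when it is done.

Besides the shell and the picture viewer there is one more tool, called after ">>>" in YAML: its name, and indented under it one key for each argument. drive_tool: Moves the arm, as the interface text tells. Its arguments: {"type":"object","properties":{"rows":{"type":"array","items":{"type":"object","properties":{"offset":{"type":"array","items":{"type":"number"}},"spin":{"type":"number"},"jaw":{"type":"number"}}}},"force":{"type":"number"}},"required":["rows"]}

```bash
mkdir -p pics; ls
cat > h.py <<'E'
import numpy as np, cv2
from cell import manip, eyes, finder
def cam(n):
    c=eyes.camera(n); c['R']=cv2.Rodrigues(np.array(c['rvec'],float))[0]; c['t']=np.array(c['tvec'],float).ravel()
    c['f']=c['color'].shape[0]/2/np.tan(np.radians(c['vfov'])/2); c['n']=n; return c
def ray(c,uv):
    x=(uv[0]-c['cx'])/c['f']; y=(uv[1]-c['cy'])/c['f']
    if c['n']=='wrist':
        r=np.hypot(x,y); s=np.sin(r)/r if r>1e-9 else 1; d=np.array([x*s,y*s,np.cos(r)])
    else: d=np.array([x,y,1.])
    return -c['R'].T@c['t'], c['R'].T@d
def onz(c,uv,z):
    o,d=ray(c,uv); return o+d*(z-o[2])/d[2]
def dep(c,uv):
    o,d=ray(c,uv); k=c['depth'][int(uv[1]),int(uv[0])]
    if c['n']=='wrist': d=d/(c['R']@d)[2]
    return o+d*k
def proj(c,p):
    q=c['R']@np.array(p,float)+c['t']
    if c['n']=='wrist':
        r=np.hypot(q[0],q[1]); a=np.arctan2(r,q[2]); return np.array([c['cx']+c['f']*a*q[0]/r,c['cy']+c['f']*a*q[1]/r])
    return np.array([c['cx']+c['f']*q[0]/q[2],c['cy']+c['f']*q[1]/q[2]])
E
python3 - <<'E'
from h import *
np.set_printoptions(precision=1,suppress=True)
for n in ['top','scene']:
    c=cam(n); cv2.imwrite(f'pics/{n}0.png',c['color']); print(n,-c['R'].T@c['t'],c['f'])
    for t in ['hub','crank_handle','pointer','red_mark','dog','stop_face','flat_center','flat_tail','flat_front','channel','offcut']:
        print(t,[(np.round(d['uv']),round(d['p'],2),dep(c,d['uv'])) for d in finder.find_in(n,t)[:3]])
print(manip.read_state())
E
```

```text
pics
top [ 435.3   -4.6 1266.7] 389.32722388594715
hub [(array([259., 214.]), 0.7, array([523.7,  45.4,  79. ]))]
crank_handle []
pointer [(array([262., 211.]), 0.96, array([532.3,  35.8,  93.9]))]
red_mark [(array([248., 222.]), 0.97, array([497.9,  73.9, 140.6]))]
dog [(array([264., 207.]), 0.95, array([542.9,  29.7,  95.5]))]
stop_face [(array([270., 178.]), 0.68, array([638.3,   8.1,  57. ])), (array([264., 209.]), 0.24, array([539.6,  29.6,  91.9]))]
flat_center [(array([214., 285.]), 0.98, array([309.2, 196.4,  17.9])), (array([324., 176.]), 0.87, array([ 642.9, -163.2,   36.8])), (array([331., 270.]), 0.85, array([ 343.2, -177.6,   13.9]))]
flat_tail [(array([334., 270.]), 0.97, array([ 345.4, -184.4,   18. ])), (array([212., 285.]), 0.83, array([307.5, 203.2,  11.7])), (array([322., 176.]), 0.57, array([ 645.3, -156.5,   37.2]))]
flat_front [(array([213., 281.]), 0.92, array([321.3, 198.2,  13.5])), (array([325., 176.]), 0.67, array([ 645. , -165.7,   35.3])), (array([331., 270.]), 0.57, array([ 344.1, -178. ,   14. ]))]
channel [(array([295., 194.]), 0.91, array([590. , -70.
[... 1104 characters left out ...]
))]
flat_front [(array([267., 142.]), 0.92, array([323.5, 179.3,  17.8])), (array([263., 280.]), 0.91, array([ 644.4, -173.7,   37.8])), (array([182., 223.]), 0.81, array([ 355.6, -185.6,   17.2]))]
channel [(array([277., 246.]), 0.71, array([597.2, -75.5,  24.2]))]
offcut [(array([240., 248.]), 0.84, array([ 536.8, -145.1,   34.3]))]
{'clock': 1.2, 'joints': array([ 1.2,  0.3,  1.5,  0. ,  1.3, -0.1]), 'qd': array([-0., -0., -0.,  0.,  0., -0.]), 'effort': array([  0. , -53.2, -35.3,   0.1,   0. ,   0. ]), 'eef_pos': array([190.5, 515.9, 302.7]), 'eef_rot': array([ 3.1, -0. ,  2.8]), 'wrist_force': array([-0.6, -0.5, -0.1]), 'moment': array([ 0., -0.,  0.]), 'finger_gap': 94.18456104276491}
```

View pics/top0.png

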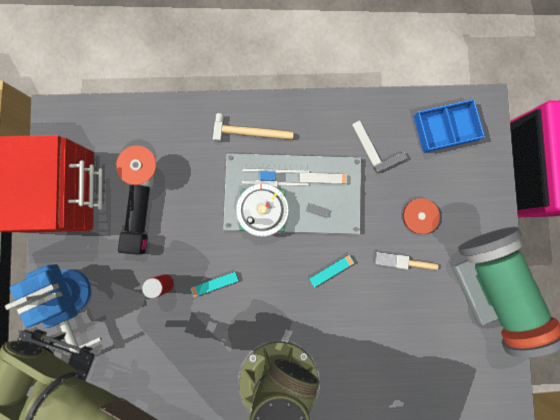

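Run:
```python
from h import *
a=cv2.imread('pics/top0.png')[145:245,215:370]; b=cv2.imread('pics/scene0.png')[160:310,210:360]
a=cv2.resize(a,None,fx=5,fy=5,interpolation=2)[:, :775]; cv2.imwrite('pics/c1.png',a)
b=cv2.resize(b,(590,590),interpolation=2); cv2.imwrite('pics/c2.png',b)
```

```text
(no output)
```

View pics/c1.png

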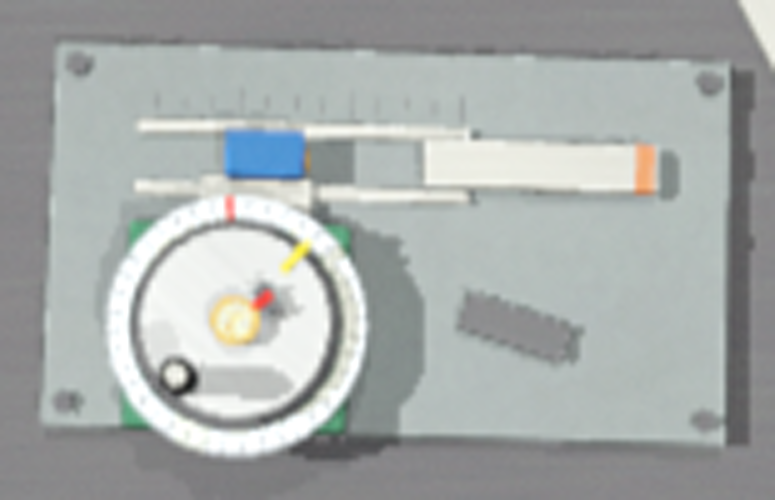

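View pics/c2.png

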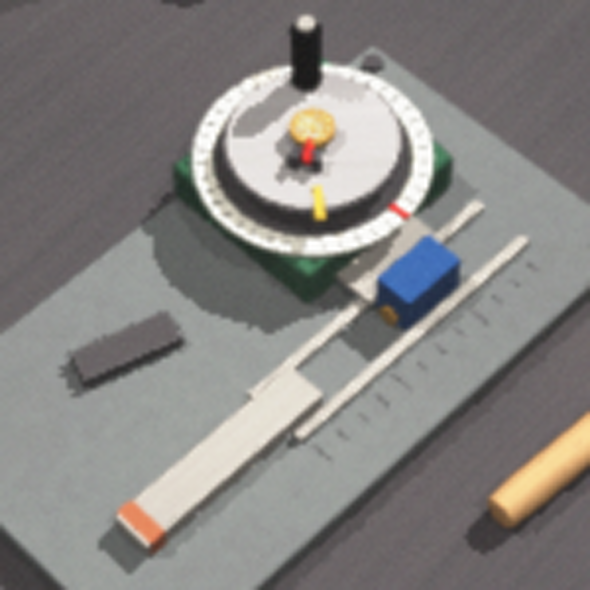

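Run:
```python
from h import *
s=manip.read_state(); y=s['eef_rot'][2]; print(s['eef_rot'])
d=np.array([470-s['eef_pos'][0],60-s['eef_pos'][1]])
print(d, d@[np.cos(y),np.sin(y)], d@[np.sin(y),-np.cos(y)])
```

```text
[ 3.14157079e+00 -3.05811776e-05  2.78781586e+00]
[ 279.4653844  -455.93929205] -420.1154173896265 -330.8845345183433
```

>>> drive_tool:
  rows:
    - {"offset": [-38, -30, 0], "jaw": 50}
    - {"offset": [-38, -30, 0]}
    - {"offset": [-38, -30, 0]}
    - {"offset": [-38, -30, 0]}
    - {"offset": [-38, -30, 0]}
    - {"offset": [-38, -30, 0]}
    - {"offset": [-38, -30, 0]}
    - {"offset": [-38, -30, 0]}
    - {"offset": [-38, -30, 0]}
    - {"offset": [-38, -30, 0]}
    - {"offset": [-38, -30, 0]}
    - {"spin": -6}
    - {"spin": -6}
    - {"spin": -6}
    - {}
  force: 40

```text
validation failed for argument at $.ro...
```

Run:
```python
from h import *
np.set_printoptions(precision=1,suppress=True)
c=cam('wrist'); np.save('pics/w1.npy',c,allow_pickle=True); cv2.imwrite('pics/w1.png',c['color']); print(-c['R'].T@c['t'],c['f'],c['cx'],c['cy'])
for t in ['hub','crank_handle','pointer','red_mark','dog','stop_face','flat_center','flat_tail','flat_front']:
    print(t,[(np.round(d['uv']),round(d['p'],2),dep(c,d['uv'])) for d in finder.find_in('wrist',t)[:2]])
```

```text
[119.  542.5 384.2] 325.19226210127806 277.40767982835877 208.26598967650577
hub []
crank_handle []
pointer []
red_mark []
dog []
stop_face []
flat_center []
flat_tail []
flat_front []
```

View pics/w1.png

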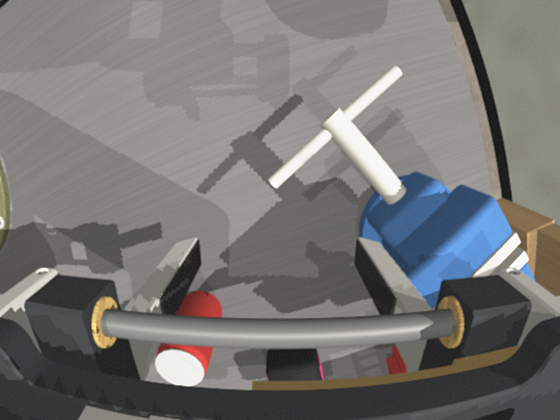

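>>> drive_tool:
  rows:
    - {"offset": [-38, -30, 0], "spin": 0, "jaw": 50}
    - {"offset": [-38, -30, 0], "spin": 0, "jaw": 50}
    - {"offset": [-38, -30, 0], "spin": 0, "jaw": 50}
    - {"offset": [-38, -30, 0], "spin": 0, "jaw": 50}
    - {"offset": [-38, -30, 0], "spin": 0, "jaw": 50}
    - {"offset": [-38, -30, 0], "spin": 0, "jaw": 50}
    - {"offset": [-38, -30, 0], "spin": 0, "jaw": 50}
    - {"offset": [-38, -30, 0], "spin": 0, "jaw": 50}
    - {"offset": [-38, -30, 0], "spin": 0, "jaw": 50}
    - {"offset": [-38, -30, 0], "spin": 0, "jaw": 50}
    - {"offset": [-38, -30, 0], "spin": 0, "jaw": 50}
    - {"offset": [0, 0, 0], "spin": -6, "jaw": 50}
    - {"offset": [0, 0, 0], "spin": -6, "jaw": 50}
    - {"offset": [0, 0, 0], "spin": -6, "jaw": 50}
    - {"offset": [0, 0, 0], "spin": 0, "jaw": 50}
  force: 40

```text
clock: 3.2
eef_pos: [468.3, 61.4, 302.7]
eef_rot: [-3.142, 0.0, 3.103]
wrist_force: [0.5, 0.1, 1.2]
finger_gap: 49.8
```

Run:
```python
from h import *
import pickle
np.set_printoptions(precision=1,suppress=True)
c=cam('wrist'); pickle.dump(c,open('w2.pkl','wb')); cv2.imwrite('pics/w2.png',c['color']); print(-c['R'].T@c['t'],c['f'],c['cx'],c['cy'])
for t in ['hub','crank_handle','pointer','red_mark','dog','stop_face','flat_center','flat_tail','flat_front']:
    print(t,[(np.round(d['uv']),round(d['p'],2),dep(c,d['uv'])) for d in finder.find_in('wrist',t)[:2]])
print(manip.read_state())
```

```text
[392.1  64.6 384.2] 325.19226210127806 277.40767982835877 208.26598967650577
hub [(array([267., 256.]), 0.84, array([523.8,  49. ,  81. ]))]
crank_handle [(array([289., 243.]), 0.6, array([493.7,  70.9, 124.9]))]
pointer [(array([268., 256.]), 0.85, array([524.7,  50.4,  80.1]))]
red_mark [(array([263., 213.]), 0.78, array([479.4,  47.1,  76.7])), (array([532., 209.]), 0.69, array([499.6, 415.5,  41.5]))]
dog [(array([267., 262.]), 0.82, array([527.8,  49.2,  87.2])), (array([  6., 142.]), 0.39, array([ 375.1, -333.4,   17. ]))]
stop_face []
flat_center [(array([93., 96.]), 0.86, array([ 338.4, -162.6,   16.7])), (array([381.,  58.]), 0.73, array([316.5, 186.6,  16.2]))]
flat_tail [(array([91., 97.]), 0.96, array([ 339.2, -166.5,   14.9])), (array([382.,  51.]), 0.68, array([308.1, 188.9,  16.4]))]
flat_front [(array([384.,  52.]), 0.66, array([309.7, 190.8,  15.9])), (array([89., 99.]), 0.55, array([ 341. , -169.4,   16.2]))]
{'clock': 3.7, 'joints': array([ 0.1,  0.1,  1.7,  0. ,  1.3, -1.5]), 'qd': array([ 0.,  0.,  0.,  0., -0., -0.]), 'effort': array([  0. , -42.4, -34.7,  -0. ,   0.1,   0. ]), 'eef_pos': array([468.3,  61.6, 302.6]), 'eef_rot': array([-3.1, -0. ,  3.1]), 'wrist_force': array([-0.1,  0.4, -0.1]), 'moment': array([ 0.1,  0. , -0. ]), 'finger_gap': 50.31004969506656}
```

View pics/w2.png

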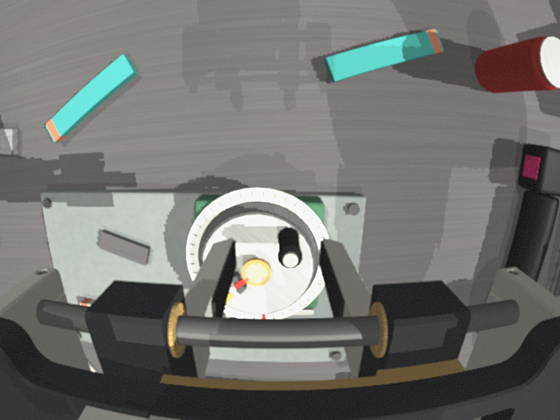

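>>> drive_tool:
  rows:
    - {"offset": [0, 0, 0], "spin": 8.5, "jaw": 50}
    - {"offset": [0, 0, 0], "spin": 8.5, "jaw": 50}
    - {"offset": [0, 0, 0], "spin": 8.5, "jaw": 50}
    - {"offset": [0, 0, 0], "spin": 8.5, "jaw": 50}
    - {"offset": [0, 0, 0], "spin": 8.5, "jaw": 50}
    - {"offset": [0, 0, 0], "spin": 8.5, "jaw": 50}
    - {"offset": [0, 0, 0], "spin": 8.5, "jaw": 50}
    - {"offset": [0, 0, 0], "spin": 8.5, "jaw": 50}
    - {"offset": [0, 0, 0], "spin": 8.5, "jaw": 50}
    - {"offset": [0, 0, 0], "spin": 8.5, "jaw": 50}
    - {"offset": [0, 0, 0], "spin": 8.5, "jaw": 50}
    - {"offset": [0, 0, 0], "spin": 8.5, "jaw": 50}
    - {"offset": [0, 0, 0], "spin": 8.5, "jaw": 50}
    - {"offset": [0, 0, 0], "spin": 8.5, "jaw": 50}
    - {"offset": [0, 0, 0], "spin": 8.5, "jaw": 50}
    - {"offset": [0, 0, 0], "spin": 8.5, "jaw": 50}
    - {"offset": [0, 0, 0], "spin": 8.5, "jaw": 50}
    - {"offset": [0, 0, 0], "spin": 8.5, "jaw": 50}
    - {"offset": [0, 0, 0], "spin": 8.5, "jaw": 50}
    - {"offset": [0, 0, 0], "spin": 8.5, "jaw": 50}

```text
clock: 5.7
eef_pos: [468.3, 61.6, 302.6]
eef_rot: [3.142, -0.0, 0.129]
wrist_force: [0.4, -0.1, -0.0]
finger_gap: 49.7
```

>>> drive_tool:
  rows:
    - {"offset": [0, 0, 0], "spin": 5, "jaw": 50}
    - {"offset": [0, 0, 0], "spin": 5, "jaw": 50}
    - {"offset": [0, 0, 0], "spin": 0, "jaw": 50}

```text
clock: 6.0
eef_pos: [468.3, 61.5, 302.6]
eef_rot: [3.142, 0.0, -0.041]
wrist_force: [-0.1, -0.0, 0.8]
finger_gap: 49.8
```

Run:
```python
from h import *
import pickle
np.set_printoptions(precision=1,suppress=True)
c=cam('wrist'); pickle.dump(c,open('w3.pkl','wb')); cv2.imwrite('pics/w3.png',c['color']); print(-c['R'].T@c['t'])
for t in ['hub','crank_handle','pointer','red_mark','dog','stop_face','flat_center','flat_tail','flat_front']:
    print(t,[(np.round(d['uv'],1),round(d['p'],2),dep(c,d['uv'])) for d in finder.find_in('wrist',t)[:2]])
```

```text
[543.5  58.7 384.2]
hub [(array([283.6, 128.2]), 0.76, array([538.1,  53.3,  79.2])), (array([ 86.2, 291.3]), 0.57, array([338.9, 337.5,  33.7]))]
crank_handle [(array([267. , 169.5]), 0.85, array([507.9,  68.3, 136.2]))]
pointer [(array([288.4, 125.4]), 0.8, array([540.7,  49.1,  90.9]))]
red_mark [(array([252.1,  81.8]), 0.6, array([586.1,  82.2,  57.5]))]
dog [(array([299.9, 129.7]), 0.98, array([536.5,  39.1,  92.4]))]
stop_face [(array([311. ,  29.6]), 0.77, array([640.3,  20.8,  52.5]))]
flat_center [(array([450.9,  49.6]), 0.96, array([ 632.9, -147.1,   36.2])), (array([463.5, 260.2]), 0.82, array([ 357.8, -195.6,   14.6]))]
flat_tail [(array([452.3,  48.4]), 0.73, array([ 634.5, -148.9,   36.9])), (array([231.7, 295.7]), 0.71, array([328.7, 127.4,  16.2]))]
flat_front [(array([459.3, 264.1]), 0.89, array([ 352.8, -188.7,   15.3])), (array([234. , 293.5]), 0.56, array([329.5, 124.8,  11.8]))]
```

View pics/w3.png

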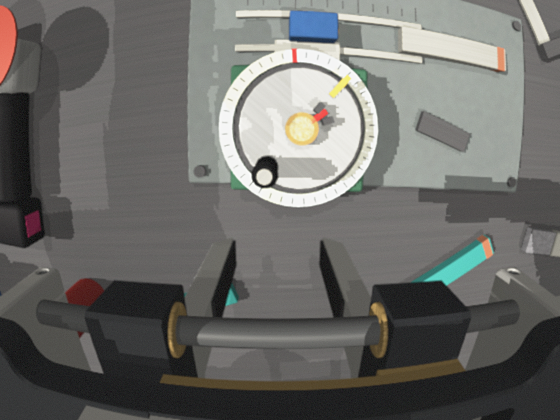

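```bash
cat > m.py <<'E'
from h import *
import pickle
np.set_printoptions(precision=1,suppress=True)
def blob(c,lo,hi,box,n=1):
    h=cv2.cvtColor(c['color'],cv2.COLOR_BGR2HSV); m=cv2.inRange(h,np.array(lo),np.array(hi)); z=np.zeros_like(m); x0,y0,x1,y1=box; z[y0:y1,x0:x1]=m[y0:y1,x0:x1]
    k,l,s,ce=cv2.connectedComponentsWithStats(z); o=np.argsort(-s[1:,4])[:n]+1
    return [(ce[i],s[i,4],np.argwhere(l==i)[:,::-1]) for i in o]
RED=((0,150,100),(6,255,255)); YEL=((22,130,120),(35,255,255)); BLUE=((100,120,60),(120,255,255)); ORG=((5,100,100),(18,255,255))
E
python3 - <<'E'
from m import *
c=pickle.load(open('w3.pkl','rb'))
for n,col,z in (('red',RED,80),('yel',YEL,80),('blue',BLUE,54),('org',ORG,36)):
    for ce,a,px in blob(c,*col,(180,0,530,210),3): print(n,ce,a,onz(c,ce,z),dep(c,ce))
for uv in [(225,128),(371,128),(300,200),(265,177),(302,128),(280,150),(264,168),(411,44),(403,38),(402,50)]: print(uv,c['color'][uv[1],uv[0]],dep(c,uv))
# ring fit: white outer edge
h=cv2.cvtColor(c['color'],cv2.COLOR_BGR2HSV)
P=[]
for a in np.radians(np.arange(0,360,4)):
    # radial in world about guess hub at z 80; find outermost bright white
    for r in np.arange(85,60,-.25):
        p=[530+r*np.cos(a),40+r*np.sin(a),80]; u=np.round(proj(c,p)).astype(int)
        if h[u[1],u[0],2]>225 and h[u[1],u[0],1]<25: P.append(p[:2]);break
P=np.array(P); 
for _ in range(4):
    s=np.linalg.lstsq(np.c_[2*P,np.ones(len(P))],(P**2).sum(1),rcond=None)[0]; r=np.sqrt(s[2]+s[:2]@s[:2]); e=np.hypot(*(P-s[:2]).T)-r; print(s[:2],r,len(P),e.std()); P=P[abs(e)<2*e.std()+.3]
E
```

```text
red [320.4 114.8] 80 [549.8  18.6  80. ] [549.5  20.2  92. ]
red [294.   55.5] 40 [606.7  40.9  80. ] [610.7  39.8  60.6]
yel [344.9  84.2] 9 [578.7  -5.6  80. ] [578.4  -4.9  83. ]
yel [347.6  77.4] 7 [585.3  -8.4  80. ] [585.1  -8.   81.8]
yel [341.   80.5] 6 [582.3  -2.   80. ] [582.   -1.5  82.4]
blue [313.1  26.2] 1380 [643.7  18.6  54. ] [643.8  18.5  53.5]
org [500.5  58.9] 139 [ 631.9 -224.2   36. ] [ 631.4 -222.8   37.7]
org [313.4 119.7] 28 [545.6  20.5  36. ] [545.2  26.6  91.8]
org [289.5 117.5] 2 [548.6  45.8  36. ] [547.9  47.5  80.2]
(225, 128) [245 245 245] [541.  111.4  58.5]
(371, 128) [195 215 216] [536.6 -35.6  60.8]
(300, 200) [245 246 246] [463.9  38.8  59.1]
(265, 177) [216 227 228] [502.6  70.  138.8]
(302, 128) [186 236 242] [538.   37.1  91.9]
(280, 150) [232 236 237] [517.8  57.5  79.9]
(264, 168) [101 107 109] [509.2  70.5 136. ]
(411, 44) [215 226 227] [634.1 -94.8  35.3]
(403, 38) [219 228 230] [640.2 -85.   36.2]
(402, 50) [135 146 148] [626.4 -83.8  33.4]
[537.9  39. ] 74.91562559112172 90 2.1206264429057025
[538.2  38.9] 75.18021678064498 88 0.4771424389941755
[538.1  38.9] 75.12289933335045 86 0.36634475439339836
[538.1  38.9] 75.10555017070354 85 0.34440478283937326
```

```bash
cat >> m.py <<'E'
def ring(c,z=59.5,g=(538,38),box=None):
    h=cv2.cvtColor(c['color'],cv2.COLOR_BGR2HSV); P=[]
    for a in np.radians(np.arange(0,360,3)):
        for r in np.arange(88,62,-.25):
            p=[g[0]+r*np.cos(a),g[1]+r*np.sin(a),z]; u=np.round(proj(c,p)).astype(int)
            if not(0<=u[0]<560 and 0<=u[1]<420): continue
            if h[u[1],u[0],2]>225 and h[u[1],u[0],1]<25: P.append(p[:2]);break
    P=np.array(P)
    for _ in range(6):
        s=np.linalg.lstsq(np.c_[2*P,np.ones(len(P))],(P**2).sum(1),rcond=None)[0]; r=np.sqrt(s[2]+s[:2]@s[:2]); e=np.hypot(*(P-s[:2]).T)-r; P=P[abs(e)<2*e.std()+.3]
    return s[:2],r,len(P),e.std()
def ang(p,h): return np.degrees(np.arctan2(p[1]-h[1],p[0]-h[0]))
def report(c,g=(538,38),box=(180,0,530,230)):
    hub=ring(c,g=g); print('ring',hub); H=hub[0]
    for n,col,z in (('red',RED,None),('yel',YEL,82)):
        bs=blob(c,*col,box,3)
        if n=='yel':
            px=np.concatenate([b[2] for b in bs if b[1]>4]); bs=[(px.mean(0),len(px),px)]
        for ce,a,px in bs:
            zz=z or (92 if dep(c,ce)[2]>75 else 60)
            p=onz(c,ce,zz); print(n,ce,a,p,'r',np.hypot(*(p[:2]-H)),'ang',ang(p,H))
    return H
E
python3 - <<'E'
from m import *
c=pickle.load(open('w3.pkl','rb'))
H=report(c)
for col in [((15,60,120),(40,255,255))]:
    for ce,a,px in blob(c,*col,(320,60,370,110),2): print(ce,a,onz(c,ce,82),ang(onz(c,ce,82),H))
# handle cap
for ce,a,px in blob(c,(0,0,190),(40,40,255),(254,168,276,190),1): p=onz(c,ce,136); print('cap',ce,a,p,p[:2]-H,ang(p,H))
# wheel dims: boss top center
for ce,a,px in blob(c,(10,40,180),(35,110,255),(280,105,325,150),1): print('boss',ce,a,onz(c,ce,92))
# flat corners, bed corners
print('stop px',[ (px.min(0),px.max(0)) for ce,a,px in blob(c,*BLUE,(280,0,350,60))])
E
```

```text
ring (array([537.7,  37.6]), np.float64(80.12377188390478), 110, np.float64(0.35963130155054646))
red [320.4 114.8] 80 [549.5  20.2  92. ] r 21.070759695648565 ang -55.91344611019682
red [294.   55.5] 40 [610.9  39.8  60. ] r 73.20226454697489 ang 1.6607290548771787
yel [344.7  81. ] 22 [581.5  -5.1  82. ] r 61.19805928156179 ang -44.26471882994126
[339.7  85.9] 190 [576.8  -0.1  82. ] -44.0103954884568
cap [263.8 176.5] 182 [502.5  71.  136. ] [-35.2  33.4] 136.50560317274036
boss [301.5 128.6] 467 [537.4  37.6  92. ]
stop px [(array([289,  11]), array([337,  41]))]
```

>>> drive_tool:
  rows:
    - {"offset": [34, -11, 0], "spin": 0, "jaw": 50}
    - {"offset": [0, 0, 40], "spin": 0, "jaw": 50}
    - {"offset": [0, 0, 35], "spin": 0, "jaw": 50}
    - {"offset": [0, 0, 25], "spin": 0, "jaw": 45}
    - {"offset": [0, 0, 11], "spin": 0, "jaw": 40}
    - {"offset": [0, 0, 0], "spin": 0, "jaw": 15}
    - {"offset": [0, 0, 0], "spin": 0, "jaw": 15}
    - {"offset": [0, 0, 0], "spin": 0, "jaw": 15}
    - {"offset": [0, 0, 0], "spin": 0, "jaw": 15}
    - {"offset": [0, 0, 0], "spin": 0, "jaw": 15}
  force: 40

```text
clock: 7.5
eef_pos: [503.3, 71.2, 192.9]
eef_rot: [-3.141, -0.003, -0.04]
wrist_force: [0.4, -0.1, 6.8]
finger_gap: 19.6
```

Run:
```python
from m import *
s=manip.read_state(); print(s['clock'],s['eef_pos'],s['wrist_force'],s['finger_gap'])
c=cam('wrist'); pickle.dump(c,open('w4.pkl','wb')); cv2.imwrite('pics/w4.png',c['color'])
print(dep(c,(280,100)))
for a in [(0,0,80)]: print(proj(c,[537.6,37.6,92]))
# rows: handle path from 136 to 228 in 15 rows, tool axes
yaw=s['eef_rot'][2]; H=np.array([537.6,37.6])
def rows(a0,a1,n,r=48):
    a=np.radians(np.linspace(a0,a1,n+1)); P=np.c_[np.cos(a),np.sin(a)]*r; D=np.diff(P,axis=0)
    return D@np.array([[np.cos(yaw),np.sin(yaw)],[np.sin(yaw),-np.cos(yaw)]]).T
print(ang(s['eef_pos'],H),np.hypot(*(s['eef_pos'][:2]-H)))
print(np.round(rows(136,228,15),1).tolist())
```

```text
7.5 [503.3  71.2 192.9] [ 0.4 -0.1  6.8] 19.56331914308566
[593.8  66.3  58.7]
[333.5 192.8]
135.61111593622343 47.98790867209171
[[-3.2, 4.0], [-2.8, 4.3], [-2.3, 4.6], [-1.8, 4.8], [-1.3, 5.0], [-0.7, 5.1], [-0.2, 5.1], [0.4, 5.1], [0.9, 5.1], [1.5, 4.9], [2.0, 4.7], [2.5, 4.5], [2.9, 4.2], [3.4, 3.9], [3.8, 3.5]]
```

>>> drive_tool:
  rows:
    - {"offset": [-3.2, 4.0, 0], "spin": 0, "jaw": 15}
    - {"offset": [-2.8, 4.3, 0], "spin": 0, "jaw": 15}
    - {"offset": [-2.3, 4.6, 0], "spin": 0, "jaw": 15}
    - {"offset": [-1.8, 4.8, 0], "spin": 0, "jaw": 15}
    - {"offset": [-1.3, 5.0, 0], "spin": 0, "jaw": 15}
    - {"offset": [-0.7, 5.1, 0], "spin": 0, "jaw": 15}
    - {"offset": [-0.2, 5.1, 0], "spin": 0, "jaw": 15}
    - {"offset": [0.4, 5.1, 0], "spin": 0, "jaw": 15}
    - {"offset": [0.9, 5.1, 0], "spin": 0, "jaw": 15}
    - {"offset": [1.5, 4.9, 0], "spin": 0, "jaw": 15}

```text
clock: 8.55
eef_pos: [491.3, 24.2, 192.9]
eef_rot: [-3.14, -0.001, -0.039]
wrist_force: [-5.5, 6.8, 11.7]
finger_gap: 19.6
```

>>> drive_tool:
  rows:
    - {"offset": [2.0, 4.7, 0], "spin": 0, "jaw": 15}
    - {"offset": [2.5, 4.5, 0], "spin": 0, "jaw": 15}
    - {"offset": [2.9, 4.2, 0], "spin": 0, "jaw": 15}
    - {"offset": [3.4, 3.9, 0], "spin": 0, "jaw": 15}
    - {"offset": [3.8, 3.5, 0], "spin": 0, "jaw": 15}
    - {"offset": [0, 0, 0], "spin": 0, "jaw": 15}

```text
clock: 9.15
eef_pos: [505.1, 2.0, 192.8]
eef_rot: [3.142, 0.0, -0.04]
wrist_force: [-7.4, -1.2, 14.9]
finger_gap: 19.9
```

Run:
```python
from m import *
s=manip.read_state(); print(s['clock'],s['eef_pos'],s['wrist_force'],s['finger_gap'])
c=cam('wrist'); pickle.dump(c,open('w5.pkl','wb')); cv2.imwrite('pics/w5.png',c['color'])
H=np.array([537.6,37.6]); yaw=s['eef_rot'][2]
print(ang(s['eef_pos'],H),np.hypot(*(s['eef_pos'][:2]-H)))
def rows(a0,a1,n,r=48):
    a=np.radians(np.linspace(a0,a1,n+1)); P=np.c_[np.cos(a),np.sin(a)]*r; D=np.diff(P,axis=0)
    return D@np.array([[np.cos(yaw),np.sin(yaw)],[np.sin(yaw),-np.cos(yaw)]]).T
print(np.round(rows(228,186.3,10),1).tolist())
```

```text
9.15 [505.1   2.  192.8] [-7.4 -1.2 14.9] 19.89784190220917
-132.39246050869392 48.199752568093594
[[-2.6, -2.3], [-2.4, -2.5], [-2.2, -2.7], [-2.0, -2.8], [-1.8, -3.0], [-1.6, -3.1], [-1.4, -3.2], [-1.1, -3.3], [-0.9, -3.4], [-0.6, -3.4]]
```

View pics/w5.png

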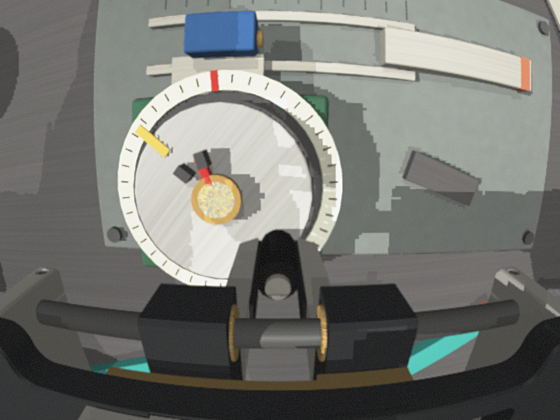

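>>> drive_tool:
  rows:
    - {"offset": [-2.6, -2.3, 0], "spin": 0, "jaw": 15}
    - {"offset": [-2.4, -2.5, 0], "spin": 0, "jaw": 15}
    - {"offset": [-2.2, -2.7, 0], "spin": 0, "jaw": 15}
    - {"offset": [-2.0, -2.8, 0], "spin": 0, "jaw": 15}
    - {"offset": [-1.8, -3.0, 0], "spin": 0, "jaw": 15}
    - {"offset": [-1.6, -3.1, 0], "spin": 0, "jaw": 15}
    - {"offset": [-1.4, -3.2, 0], "spin": 0, "jaw": 15}
    - {"offset": [-1.1, -3.3, 0], "spin": 0, "jaw": 15}
    - {"offset": [-0.9, -3.4, 0], "spin": 0, "jaw": 15}
    - {"offset": [-0.6, -3.4, 0], "spin": 0, "jaw": 15}
    - {"offset": [0, 0, 0], "spin": 0, "jaw": 15}

```text
clock: 10.3
eef_pos: [489.9, 32.2, 192.9]
eef_rot: [3.14, -0.001, -0.039]
wrist_force: [-4.5, -5.9, 10.5]
finger_gap: 20.0
```

Run:
```python
from m import *
s=manip.read_state(); print(s['clock'],s['eef_pos'],s['wrist_force'])
c=cam('wrist'); pickle.dump(c,open('w6.pkl','wb')); cv2.imwrite('pics/w6.png',cv2.resize(c['color'][20:260,60:380],None,fx=2.4,fy=2.4,interpolation=2))
print(ang(s['eef_pos'],[537.6,37.6])); report(c,(537.6,37.6),(110,40,350,260))
```

```text
10.3 [489.9  32.2 192.9] [-4.5 -5.9 10.5]
-173.54519471376332
ring (array([537.6,  37.6]), np.float64(80.1301677800413), 84, np.float64(0.25865067610377274))
red [259.   55.5] 115 [610.7  39.6  60. ] r 73.10740783672487 ang 1.630935662392447
red [260.6 141.5] 79 [555.   39.3  92. ] r 17.439792803116738 ang 5.63376533922488
red [262. 125.] 1 [564.2  38.   92. ] r 26.580767088832562 ang 1.0704516462541647
yel [253.5  89.3] 169 [585.6  42.6  82. ] r 48.25484209172906 ang 6.001859804570968
```

View pics/w6.png

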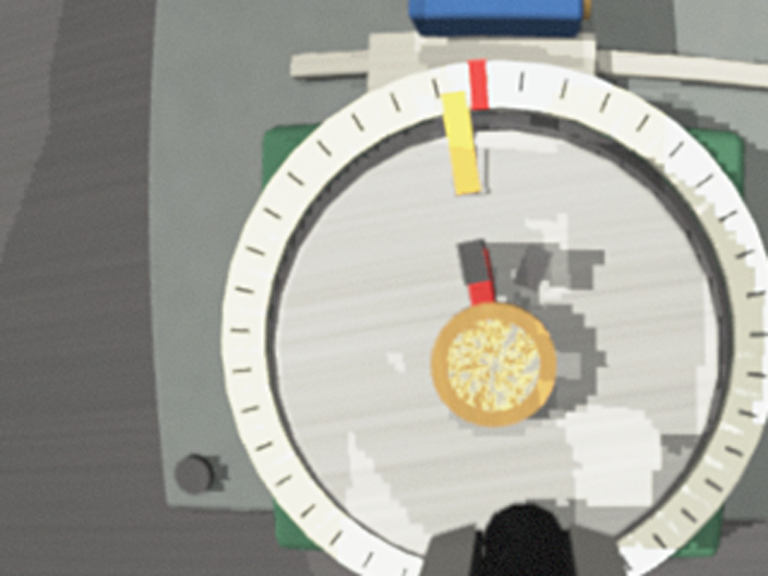

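>>> drive_tool:
  rows:
    - {"offset": [-0.2, -0.9, 0], "spin": 0, "jaw": 15}
    - {"offset": [-0.1, -0.9, 0], "spin": 0, "jaw": 15}
    - {"offset": [-0.1, -0.8, 0], "spin": 0, "jaw": 15}
    - {"offset": [0, -0.8, 0], "spin": 0, "jaw": 15}
    - {"offset": [0, 0, 0], "spin": 0, "jaw": 15}
    - {"offset": [0, 0, 0], "spin": 0, "jaw": 15}

```text
clock: 10.95
eef_pos: [489.6, 35.3, 192.9]
eef_rot: [3.14, -0.001, -0.04]
wrist_force: [-4.4, -7.5, 10.5]
finger_gap: 20.0
```

Run:
```python
from m import *
s=manip.read_state(); print(s['clock'],s['eef_pos'],s['wrist_force'])
c=cam('wrist'); pickle.dump(c,open('w7.pkl','wb'))
print(ang(s['eef_pos'],[537.6,37.6])); H=report(c,(537.6,37.6),(110,40,350,260))
# pointer: line direction and outer part
m=blob(c,(15,70,120),(40,255,255),(220,45,300,115),1)[0]; px=m[2]
W=np.array([onz(c,p,82)[:2] for p in px]); r=np.hypot(*(W-H).T); print('pointer',len(px),r.min(),r.max(),ang(W.mean(0),H),ang(W[r>58].mean(0),H), ang(W[r<=58].mean(0),H))
```

```text
10.95 [489.6  35.3 192.9] [-4.4 -7.5 10.5]
-177.30632215146508
ring (array([537.6,  37.6]), np.float64(80.09010281951245), 83, np.float64(0.244349409857385))
red [268.  143.1] 116 [553.6  38.3  92. ] r 16.07821308393074 ang 2.510015064804745
red [263.4  49.8] 60 [614.2  39.7  60. ] r 76.68474373108764 ang 1.591892856547281
red [271.  125.5] 2 [563.5  36.2  92. ] r 25.93316093357957 ang -3.053567282257777
yel [264.   87.6] 150 [586.1  39.5  82. ] r 48.55447115641055 ang 2.2947526978085677
pointer 466 41.61120557207424 67.93659490513373 2.5418632275709268 2.527487695435598 2.553138613896828
```

>>> drive_tool:
  rows:
    - {"offset": [0, -0.4, 0], "spin": 0, "jaw": 15}
    - {"offset": [0, -0.3, 0], "spin": 0, "jaw": 15}
    - {"offset": [0, 0, 0], "spin": 0, "jaw": 15}
    - {"offset": [0, 0, 0], "spin": 0, "jaw": 15}

```text
clock: 11.4
eef_pos: [489.6, 36.0, 192.9]
eef_rot: [3.14, -0.001, -0.04]
wrist_force: [-4.0, -8.4, 11.7]
finger_gap: 20.0
```

```bash
cat >> m.py <<'E'
def pm(c,H=(537.6,37.6),z=82):
    for n,lo,hi,zz,r0,r1 in (('ptr',(15,70,120),(40,255,255),z,38,70),('mark',(0,150,100),(6,255,255),60,66,80)):
        h=cv2.cvtColor(c['color'],cv2.COLOR_BGR2HSV); v,u=np.nonzero(cv2.inRange(h,np.array(lo),np.array(hi)))
        W=np.array([onz(c,p,zz)[:2] for p in zip(u,v)]); r=np.hypot(*(W-H).T); a=np.degrees(np.arctan2(W[:,1]-H[1],W[:,0]-H[0])); k=(r>r0)&(r<r1)&(abs(a)<40)
        print(n,k.sum(),ang(W[k].mean(0),H))
E
python3 - <<'E'
from m import *
s=manip.read_state(); print(s['clock'],s['eef_pos'],s['wrist_force'],ang(s['eef_pos'],[537.6,37.6]))
c=cam('wrist'); pm(c); pm(pickle.load(open('w7.pkl','rb')))
E
```

```text
11.4 [489.6  36.  192.9] [-4.  -8.4 11.7] -178.08284892576805
ptr 452 1.7614446485691277
mark 56 1.5683122558077962
ptr 466 2.5090424032681167
mark 57 1.5399931439815149
```

>>> drive_tool:
  rows:
    - {"offset": [0, 0, 0], "spin": 0, "jaw": 26}
    - {"offset": [0, 0, 0], "spin": 0, "jaw": 34}
    - {"offset": [0, 0, 0], "spin": 0, "jaw": 42}
    - {"offset": [0, 0, 0], "spin": 0, "jaw": 50}
    - {"offset": [0, 0, -10], "spin": 0, "jaw": 50}
    - {"offset": [0, 0, -30], "spin": 0, "jaw": 50}
    - {"offset": [0, 0, -40], "spin": 0, "jaw": 50}
    - {"offset": [0, 0, -30], "spin": 0, "jaw": 50}
    - {"offset": [0, 0, 0], "spin": 0, "jaw": 50}
    - {"offset": [0, 0, 0], "spin": 0, "jaw": 50}

```text
clock: 12.45
eef_pos: [489.4, 36.8, 302.1]
eef_rot: [-3.142, -0.001, -0.04]
wrist_force: [0.4, 1.1, -0.3]
finger_gap: 49.7
```

Run:
```python
from m import *
s=manip.read_state(); print(s['clock'],s['eef_pos'],s['wrist_force'])
c=cam('wrist'); pm(c); pickle.dump(c,open('w8.pkl','wb')); cv2.imwrite('pics/w8.png',c['color'])
g=c['color']
for uv in [(480,50)]: print(dep(c,uv))
for n,col,z,box in (('org',ORG,36,(380,0,560,140)),('blue',BLUE,54,(180,0,400,80))):
    ce,a,px=blob(c,*col,box,1)[0]; W=np.array([onz(c,p,z)[:2] for p in px]); print(n,ce,a,W.mean(0),W.min(0),W.max(0))
```

```text
12.45 [489.4  36.8 302.1] [ 0.4  1.1 -0.3]
ptr 202 1.899262923335075
mark 24 1.4349114428515681
[ 664.7 -227.1   19.7]
org [487.   73.2] 170 [ 631.8 -224.4] [ 616.4 -230.3] [ 647.2 -218.8]
blue [275.9  44.6] 1339 [645.7  32.5] [628.6   8.2] [661.6  56.9]
```

View pics/w8.png

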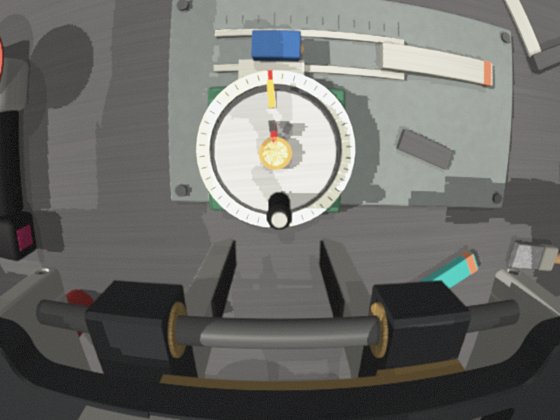

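>>> drive_tool:
  rows:
    - {"offset": [22, 42, 0], "spin": 0, "jaw": 0}
    - {"offset": [22, 42, 0], "spin": 0, "jaw": 0}
    - {"offset": [22, 42, 0], "spin": 0, "jaw": 0}
    - {"offset": [22, 42, 0], "spin": 0, "jaw": 0}
    - {"offset": [22, 42, 0], "spin": 0, "jaw": 0}
    - {"offset": [22, 42, 0], "spin": 0, "jaw": 0}
    - {"offset": [21, 42, 0], "spin": 0.8, "jaw": 0}
    - {"offset": [0, 0, 40], "spin": 0, "jaw": 0}
    - {"offset": [0, 0, 40], "spin": 0, "jaw": 0}
    - {"offset": [0, 0, 40], "spin": 0, "jaw": 0}
    - {"offset": [0, 0, 0], "spin": 0, "jaw": 0}
    - {"offset": [0, 0, 0], "spin": 0, "jaw": 0}
  force: 20

```text
clock: 13.7
eef_pos: [630.7, -263.1, 181.7]
eef_rot: [-3.141, 0.001, -0.054]
wrist_force: [0.3, 0.1, 0.7]
finger_gap: 0.0
```

Run:
```python
from m import *
s=manip.read_state(); print(s['clock'],s['eef_pos'],s['eef_rot'],s['wrist_force'],s['finger_gap'])
c=cam('wrist'); pickle.dump(c,open('w9.pkl','wb')); cv2.imwrite('pics/w9.png',c['color'])
for n,col,z,box in (('org',ORG,36,(0,0,400,300)),('blue',BLUE,54,(0,0,280,230))):
    for ce,a,px in blob(c,*col,box,2): W=np.array([onz(c,p,z)[:2] for p in px]); print(n,ce,a,W.mean(0),W.min(0),W.max(0),dep(c,ce))
```

```text
13.7 [ 630.7 -263.1  181.7] [-3.1  0.  -0.1] [0.3 0.1 0.7] 0.019917486802051406
org [226.8 223.6] 612 [ 634.7 -225.4] [ 617.6 -233. ] [ 650.6 -219.2] [ 634.8 -225.5   36.2]
org [28.2 71. ] 352 [777.8 -55.6] [767.3 -84.3] [796.6 -16.8] [780.8 -47.   25.7]
blue [  3.8 215.9] 130 [655.2 -18.7] [642.8 -28.6] [666.4  -8.2] [650.2   5.9  33.2]
```

View pics/w9.png

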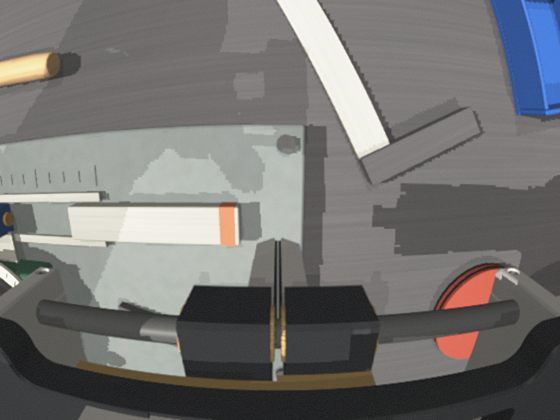

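>>> drive_tool:
  rows:
    - {"offset": [2, 0, 30], "spin": 0, "jaw": 0}
    - {"offset": [0, 0, 20], "spin": 0, "jaw": 0}
    - {"offset": [0, 0, 10], "spin": 0, "jaw": 0}
    - {"offset": [0, -8, 0], "spin": 0, "jaw": 0}
    - {"offset": [0, -5, 0], "spin": 0, "jaw": 0}
    - {"offset": [0, -3, 0], "spin": 0, "jaw": 0}
    - {"offset": [0, -2, 0], "spin": 0, "jaw": 0}
    - {"offset": [0, -2, 0], "spin": 0, "jaw": 0}
    - {"offset": [0, -2, 0], "spin": 0, "jaw": 0}
    - {"offset": [0, -2, 0], "spin": 0, "jaw": 0}

```text
clock: 14.75
eef_pos: [634.0, -239.5, 122.0]
eef_rot: [3.141, -0.0, -0.054]
wrist_force: [0.2, -3.9, 2.7]
finger_gap: 0.2
```

>>> drive_tool:
  rows:
    - {"offset": [0, -3, 0], "spin": 0, "jaw": 0}
    - {"offset": [0, -3, 0], "spin": 0, "jaw": 0}
    - {"offset": [0, -3, 0], "spin": 0, "jaw": 0}
    - {"offset": [0, -3, 0], "spin": 0, "jaw": 0}
    - {"offset": [0, -3, 0], "spin": 0, "jaw": 0}

```text
clock: 15.25
eef_pos: [634.8, -224.0, 121.7]
eef_rot: [3.142, 0.0, -0.054]
wrist_force: [0.4, -4.0, 3.1]
finger_gap: 0.6
```

Run:
```python
from m import *
s=manip.read_state(); print(s['clock'],s['eef_pos'],s['wrist_force'],s['moment'])
c=cam('wrist'); pickle.dump(c,open('w10.pkl','wb')); cv2.imwrite('pics/w10.png',c['color'])
for ce,a,px in blob(c,*ORG,(100,100,400,300),2): W=np.array([onz(c,p,36)[:2] for p in px]); print(ce,a,W.mean(0),W.min(0),W.max(0))
```

```text
15.25 [ 634.8 -224.   121.7] [ 0.4 -4.   3.1] [-0.8  0.1  0. ]
[239.9 258.9] 1041 [ 636.4 -202.7] [ 619.  -210.2] [ 653.4 -196.3]
```

>>> drive_tool:
  rows:
    - {"offset": [0, -4, 0], "spin": 0, "jaw": 0}
    - {"offset": [0, -5, 0], "spin": 0, "jaw": 0}
    - {"offset": [0, -5, 0], "spin": 0, "jaw": 0}
    - {"offset": [0, -5, 0], "spin": 0, "jaw": 0}
    - {"offset": [0, -5, 0], "spin": 0, "jaw": 0}
    - {"offset": [0, -5, 0], "spin": 0, "jaw": 0}
    - {"offset": [0, -5, 0], "spin": 0, "jaw": 0}
    - {"offset": [0, -4, 0], "spin": 0, "jaw": 0}
    - {"offset": [0, -3, 0], "spin": 0, "jaw": 0}
    - {"offset": [0, -2, 0], "spin": 0, "jaw": 0}
    - {"offset": [0, -1, 0], "spin": 0, "jaw": 0}

```text
clock: 16.4
eef_pos: [637.1, -180.2, 121.6]
eef_rot: [-3.142, 0.0, -0.053]
wrist_force: [-0.5, -3.8, 1.6]
finger_gap: 0.3
```

Run:
```python
from m import *
s=manip.read_state(); print(s['clock'],s['eef_pos'],s['wrist_force'],s['moment'])
c=cam('wrist'); pickle.dump(c,open('w11.pkl','wb')); cv2.imwrite('pics/w11.png',c['color'][100:320,0:380])
for n,col,z in (('org',ORG,36),('blue',BLUE,54)):
  for ce,a,px in blob(c,*col,(0,100,400,300),2): W=np.array([onz(c,p,z)[:2] for p in px]); print(n,ce,a,W.mean(0),W.min(0),W.max(0))
```

```text
16.4 [ 637.1 -180.2  121.6] [-0.5 -3.8  1.6] [-0.7  0.2  0. ]
org [240.  258.2] 1078 [ 639.2 -158.9] [ 621.4 -166.4] [ 655.7 -152.5]
org [ 20.7 243. ] 3 [651.5   1.8] [650.7   1.5] [652.2   2.3]
blue [ 10.5 248.9] 923 [653.6  -5.2] [633.3 -26.4] [670.4  16.1]
```

View pics/w11.png

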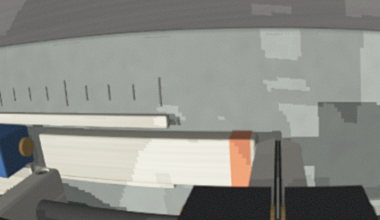

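Run:
```python
from m import *
c=pickle.load(open('w11.pkl','rb'))
print('front',onz(c,(38,236),36),onz(c,(38,272),36)); print('tail',onz(c,(252,258),36))
print('screw depth',[dep(c,(u,246)) for u in (20,24,28,32)],onz(c,(32,246),28),onz(c,(28,246),28))
cv2.imwrite('pics/w11b.png',cv2.resize(c['color'][215:290,0:90],None,fx=8,fy=8,interpolation=cv2.INTER_NEAREST))
```

```text
front [656.5 -18.7  36. ] [629.3  -8.3  36. ]
tail [ 639.2 -165.7   36. ]
screw depth [array([648.4,   5.7,  34. ]), array([647.9,   2.6,  32.7]), array([646.1,   3.2,  27.8]), array([643.9,   5. ,  21.8])] [646.2  -1.5  28. ] [646.2   3.1  28. ]
```

View pics/w11b.png

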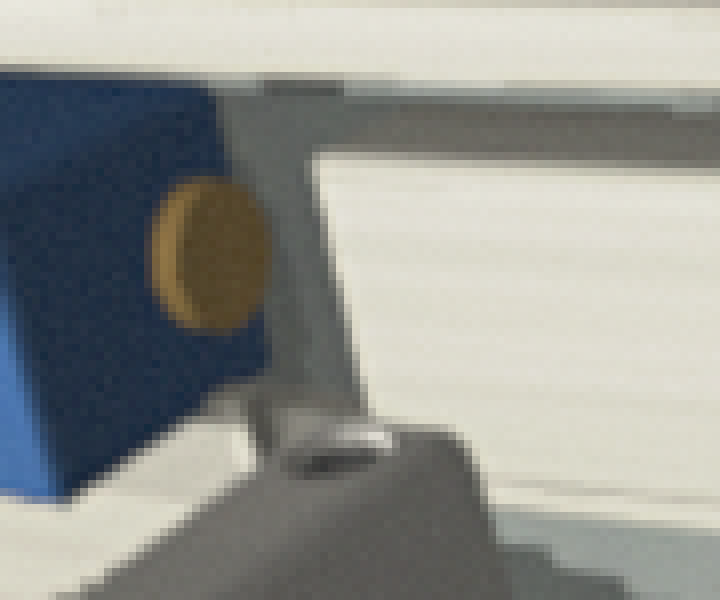

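>>> drive_tool:
  rows:
    - {"offset": [0, -2, 0], "spin": 0, "jaw": 0}
    - {"offset": [0, -2, 0], "spin": 0, "jaw": 0}
    - {"offset": [0, -2, 0], "spin": 0, "jaw": 0}
    - {"offset": [0, -2, 0], "spin": 0, "jaw": 0}
    - {"offset": [0, -2, 0], "spin": 0, "jaw": 0}
    - {"offset": [0, -1, 0], "spin": 0, "jaw": 0}
    - {"offset": [0, -0.5, 0], "spin": 0, "jaw": 0}

```text
clock: 17.15
eef_pos: [637.7, -168.7, 121.6]
eef_rot: [-3.142, 0.0, -0.053]
wrist_force: [-0.3, -3.8, 1.5]
finger_gap: 0.2
```

>>> drive_tool:
  rows:
    - {"offset": [0, -0.5, 0], "spin": 0, "jaw": 0}
    - {"offset": [0, -0.5, 0], "spin": 0, "jaw": 0}

```text
clock: 17.35
eef_pos: [637.8, -167.9, 121.6]
eef_rot: [-3.142, 0.0, -0.054]
wrist_force: [-0.4, -3.0, 1.0]
finger_gap: 0.6
```

Run:
```python
from m import *
s=manip.read_state(); print(s['clock'],s['eef_pos'],s['wrist_force'],s['moment'])
c=cam('wrist'); pickle.dump(c,open('w12.pkl','wb'))
g=c['color']; print([(v,[int(x) for x in g[v,10:60:2].max(1)]) for v in (244,)])
print([(u,onz(c,(u,246),36)[1],onz(c,(u,246),28)[1]) for u in (24,28,32,36,40)])
h=cv2.cvtColor(g,cv2.COLOR_BGR2HSV); print([tuple(int(x) for x in h[246,u]) for u in range(14,56,2)])
```

```text
17.35 [ 637.8 -167.9  121.6] [-0.4 -3.   1. ] [-0.7  0.2  0. ]
[(244, [85, 68, 68, 68, 66, 69, 66, 66, 68, 66, 99, 144, 95, 82, 87, 92, 136, 161, 225, 223, 224, 223, 224, 224, 225])]
[(24, np.float64(11.264554346664966), np.float64(20.021054578469716)), (28, np.float64(6.82285096907782), np.float64(15.366721117221857)), (32, np.float64(2.4900781765506395), np.float64(10.826532888984445)), (36, np.float64(-1.739013301003581), np.float64(6.394989334324293)), (40, np.float64(-5.869362412155397), np.float64(2.066915070816833))]
[(106, 120, 68), (107, 126, 67), (107, 126, 67), (105, 143, 64), (107, 128, 68), (107, 116, 66), (106, 133, 65), (107, 137, 67), (18, 122, 119), (19, 127, 144), (20, 127, 86), (20, 121, 84), (21, 116, 86), (18, 104, 88), (22, 21, 132), (30, 17, 147), (26, 20, 222), (28, 17, 221), (28, 15, 220), (28, 15, 220), (28, 14, 221)]
```

>>> drive_tool:
  rows:
    - {"offset": [0, 5, 0], "spin": 0, "jaw": 0}
    - {"offset": [0, 10, -20], "spin": 0, "jaw": 0}
    - {"offset": [0, 0, -40], "spin": 0, "jaw": 0}
    - {"offset": [-8, -24, -38], "spin": 0, "jaw": 0}
    - {"offset": [-16, -37, 0], "spin": 0, "jaw": 0}
    - {"offset": [-16, -37, 0], "spin": 0, "jaw": 0}
    - {"offset": [-16, -38, 0], "spin": 0, "jaw": 0}
    - {"offset": [-16, -38, 0], "spin": 0, "jaw": 0}
    - {"offset": [0, 0, 0], "spin": 0, "jaw": 0}
    - {"offset": [0, 0, 0], "spin": 0, "jaw": 0}

```text
clock: 18.4
eef_pos: [574.4, -4.8, 219.8]
eef_rot: [-3.141, -0.0, -0.052]
wrist_force: [-0.5, -0.6, 0.4]
finger_gap: 0.5
```

Run:
```python
from m import *
s=manip.read_state(); print(s['clock'],s['eef_pos'],s['wrist_force'])
c=cam('wrist'); pickle.dump(c,open('w13.pkl','wb')); cv2.imwrite('pics/w13.png',c['color'])
print(-c['R'].T@c['t'],proj(c,[646,3,28]),proj(c,[646,-5,36])); pm(c)
h=cv2.cvtColor(c['color'],cv2.COLOR_BGR2HSV)
ce,a,px=blob(c,*BLUE,(100,50,450,330),1)[0]; W=np.array([onz(c,p,54)[:2] for p in px]); print('blue',ce,a,W.mean(0),W.min(0),W.max(0))
# scan along channel through the screw axis
d=np.array([.054,.9985])
for off in (-4,0,4):
    for z in (36,28):
        print(off,z,[(int(t),)+tuple(int(q) for q in h[tuple(np.round(proj(c,[646+off+.054*t,t,z])).astype(int)[::-1])]) for t in np.arange(-16,16,1.)])
```

```text
18.4 [574.4  -4.8 219.8] [-0.5 -0.6  0.4]
[649.5  -8.5 301.3] [264.  127.7] [273.5 127.3]
ptr 330 1.5872933594687169
mark 85 1.7774960421530865
blue [225.3 128.7] 2337 [647.7  31.6] [632.8   6.6] [663.2  56.9]
-4 36 [(-16, 25, 15, 228), (-15, 25, 15, 228), (-14, 25, 14, 229), (-13, 25, 15, 228), (-12, 25, 13, 230), (-11, 26, 17, 228), (-10, 24, 25, 190), (-9, 22, 23, 164), (-8, 24, 24, 162), (-7, 23, 25, 164), (-6, 25, 20, 137), (-5, 25, 16, 94), (-4, 60, 3, 80), (-3, 50, 9, 84), (-2, 53, 11, 91), (-1, 45, 15, 105), (0, 45, 5, 109), (1, 60, 5, 107), (2, 70, 15, 103), (3, 45, 11, 95), (4, 19, 82, 109), (5, 19, 131, 142), (6, 19, 129, 142), (7, 20, 123, 118), (8, 19, 58, 83), (9, 107, 100, 66), (10, 106, 143, 127), (11, 107, 149, 149), (12, 107, 144, 158), (13, 107, 145, 164), (14, 107, 142, 165), (15, 108, 143, 159)]
-4 28 [(-16, 25, 12, 227), (-15, 25, 14, 229), (-14, 28, 13, 228), (-13, 25, 12, 226), (-12, 23, 15, 227), (-11, 24, 18, 227), (-10, 23, 23, 187), (-9, 26, 22, 162), (-8, 22, 24, 161), (-7, 24, 24, 161), (-6, 25, 22, 138), (-5, 30, 13, 96), (-4, 60, 6, 81), (-3, 60, 9, 88
[... 2117 characters left out ...]
(12, 107, 143, 159), (13, 106, 144, 161), (14, 107, 143, 164), (15, 107, 147, 163)]
4 28 [(-16, 23, 22, 205), (-15, 23, 23, 203), (-14, 26, 21, 202), (-13, 26, 21, 207), (-12, 26, 21, 209), (-11, 28, 21, 197), (-10, 25, 22, 130), (-9, 33, 22, 127), (-8, 27, 20, 130), (-7, 25, 22, 128), (-6, 26, 18, 114), (-5, 60, 9, 85), (-4, 68, 12, 87), (-3, 70, 8, 92), (-2, 60, 5, 93), (-1, 55, 14, 107), (0, 60, 7, 109), (1, 68, 9, 111), (2, 66, 12, 109), (3, 36, 12, 106), (4, 19, 71, 104), (5, 19, 131, 128), (6, 20, 129, 121), (7, 19, 120, 102), (8, 16, 52, 73), (9, 110, 104, 71), (10, 108, 147, 125), (11, 107, 142, 153), (12, 107, 145, 160), (13, 107, 143, 159), (14, 106, 144, 161), (15, 107, 147, 163)]
```

>>> drive_tool:
  rows:
    - {"offset": [16, 38, 0], "spin": 0, "jaw": 0}
    - {"offset": [16, 38, 0], "spin": 0, "jaw": 0}
    - {"offset": [16, 37, 0], "spin": 0, "jaw": 0}
    - {"offset": [16, 37, 0], "spin": 0, "jaw": 0}
    - {"offset": [8, 24, 38], "spin": 0, "jaw": 0}
    - {"offset": [0, 0, 40], "spin": 0, "jaw": 0}
    - {"offset": [0, 0, 12], "spin": 0, "jaw": 0}
    - {"offset": [0, 0, 8], "spin": 0, "jaw": 0}
    - {"offset": [0, -8, 0], "spin": 0, "jaw": 0}
    - {"offset": [0, -4, 0], "spin": 0, "jaw": 0}
    - {"offset": [0, -2, 0], "spin": 0, "jaw": 0}
    - {"offset": [0, -1.5, 0], "spin": 0, "jaw": 0}
    - {"offset": [0, -1.5, 0], "spin": 0, "jaw": 0}
    - {"offset": [0, -1.5, 0], "spin": 0, "jaw": 0}
    - {"offset": [0, -1.5, 0], "spin": 0, "jaw": 0}
    - {"offset": [0, -1, 0], "spin": 0, "jaw": 0}
    - {"offset": [0, -0.5, 0], "spin": 0, "jaw": 0}

```text
clock: 20.15
eef_pos: [638.2, -161.4, 121.6]
eef_rot: [3.142, 0.0, -0.054]
wrist_force: [0.3, -5.0, 2.8]
finger_gap: 0.4
```

>>> drive_tool:
  rows:
    - {"offset": [0, -0.4, 0], "spin": 0, "jaw": 0}
    - {"offset": [0, -0.3, 0], "spin": 0, "jaw": 0}
    - {"offset": [0, 0, 0], "spin": 0, "jaw": 0}

```text
clock: 20.45
eef_pos: [638.2, -160.7, 121.6]
eef_rot: [3.142, 0.0, -0.054]
wrist_force: [-0.3, -3.3, 2.8]
finger_gap: 0.3
```

>>> drive_tool:
  rows:
    - {"offset": [0, -0.2, 0], "spin": 0, "jaw": 0}
    - {"offset": [0, -0.2, 0], "spin": 0, "jaw": 0}

```text
clock: 20.65
eef_pos: [638.2, -160.3, 121.6]
eef_rot: [-3.142, 0.0, -0.054]
wrist_force: [-0.6, -4.9, 3.5]
finger_gap: 0.7
```

>>> drive_tool:
  rows:
    - {"offset": [0, -0.2, 0], "spin": 0, "jaw": 0}
    - {"offset": [0, -0.2, 0], "spin": 0, "jaw": 0}

```text
clock: 20.85
eef_pos: [638.2, -159.9, 121.6]
eef_rot: [-3.142, 0.0, -0.054]
wrist_force: [-0.7, -4.3, 2.4]
finger_gap: 0.7
```

>>> drive_tool:
  rows:
    - {"offset": [0, -0.2, 0], "spin": 0, "jaw": 0}
    - {"offset": [0, -0.1, 0], "spin": 0, "jaw": 0}

```text
clock: 21.05
eef_pos: [638.2, -159.6, 121.6]
eef_rot: [-3.142, 0.0, -0.054]
wrist_force: [0.3, -4.6, 2.7]
finger_gap: 0.5
```

>>> drive_tool:
  rows:
    - {"offset": [0, -0.2, 0], "spin": 0, "jaw": 0}
    - {"offset": [0, -0.1, 0], "spin": 0, "jaw": 0}

```text
clock: 21.25
eef_pos: [638.3, -159.2, 121.6]
eef_rot: [-3.142, 0.0, -0.054]
wrist_force: [0.3, -4.2, 2.8]
finger_gap: 0.5
```

>>> drive_tool:
  rows:
    - {"offset": [0, -0.1, 0], "spin": 0, "jaw": 0}
    - {"offset": [0, -0.1, 0], "spin": 0, "jaw": 0}

```text
clock: 21.45
eef_pos: [638.3, -159.1, 121.6]
eef_rot: [3.142, 0.0, -0.054]
wrist_force: [0.0, -4.2, 2.6]
finger_gap: 0.5
```

>>> drive_tool:
  rows:
    - {"offset": [0, -0.2, 0], "spin": 0, "jaw": 0}
    - {"offset": [0, -0.1, 0], "spin": 0, "jaw": 0}

```text
clock: 21.65
eef_pos: [638.3, -158.8, 121.6]
eef_rot: [-3.142, 0.0, -0.054]
wrist_force: [0.3, -3.7, 2.6]
finger_gap: 0.4
```

>>> drive_tool:
  rows:
    - {"offset": [0, -0.1, 0], "spin": 0, "jaw": 0}
    - {"offset": [0, -0.1, 0], "spin": 0, "jaw": 0}

```text
clock: 21.85
eef_pos: [638.3, -158.6, 121.6]
eef_rot: [-3.142, 0.0, -0.054]
wrist_force: [-0.6, -4.4, 2.6]
finger_gap: 0.1
```

>>> drive_tool:
  rows:
    - {"offset": [0, -0.1, 0], "spin": 0, "jaw": 0}
    - {"offset": [0, -0.1, 0], "spin": 0, "jaw": 0}
    - {"offset": [0, -0.1, 0], "spin": 0, "jaw": 0}

```text
clock: 22.15
eef_pos: [638.3, -158.4, 121.7]
eef_rot: [3.141, -0.0, -0.054]
wrist_force: [0.0, -5.3, 2.2]
finger_gap: 0.4
```

>>> drive_tool:
  rows:
    - {"offset": [0, -0.1, 0], "spin": 0, "jaw": 0}
    - {"offset": [0, -0.1, 0], "spin": 0, "jaw": 0}

```text
clock: 22.35
eef_pos: [638.3, -158.4, 121.7]
eef_rot: [3.141, -0.0, -0.054]
wrist_force: [-0.3, -7.1, 2.1]
finger_gap: 0.4
```

>>> drive_tool:
  rows:
    - {"offset": [0, -0.1, 0], "spin": 0, "jaw": 0}
    - {"offset": [0, 0, 0], "spin": 0, "jaw": 0}

```text
clock: 22.55
eef_pos: [638.3, -158.4, 121.7]
eef_rot: [3.141, -0.0, -0.054]
wrist_force: [-0.2, -7.4, 1.8]
finger_gap: 0.3
```

Run:
```python
from m import *
F=[]
for _ in range(4): s=manip.read_state(); F.append(s['wrist_force'].copy()); cam('wrist')
print(s['eef_pos'],np.array(F))
```

```text
[ 638.3 -158.4  121.7] [[-0.2 -7.4  1.8]
 [ 0.2 -7.3  2.2]
 [-0.5 -6.9  2.4]
 [ 0.3 -7.1  1.8]]
```

>>> drive_tool:
  rows:
    - {"offset": [0, -0.1, 0], "spin": 0, "jaw": 0}
    - {"offset": [0, -0.1, 0], "spin": 0, "jaw": 0}
    - {"offset": [0, 0, 0], "spin": 0, "jaw": 0}

```text
clock: 23.05
eef_pos: [638.3, -158.3, 121.6]
eef_rot: [3.141, -0.0, -0.054]
wrist_force: [-0.2, -8.4, 0.9]
finger_gap: 0.1
```

>>> drive_tool:
  rows:
    - {"offset": [0, -0.1, 0], "spin": 0, "jaw": 0}
    - {"offset": [0, -0.1, 0], "spin": 0, "jaw": 0}
    - {"offset": [0, 0, 0], "spin": 0, "jaw": 0}

```text
clock: 23.35
eef_pos: [638.3, -158.3, 121.6]
eef_rot: [3.141, -0.0, -0.054]
wrist_force: [-0.2, -9.3, 1.2]
finger_gap: 0.7
```

>>> drive_tool:
  rows:
    - {"offset": [0, -0.1, 0], "spin": 0, "jaw": 0}
    - {"offset": [0, -0.1, 0], "spin": 0, "jaw": 0}
    - {"offset": [0, 0, 0], "spin": 0, "jaw": 0}
    - {"offset": [0, 0, 0], "spin": 0, "jaw": 0}

```text
clock: 23.75
eef_pos: [638.3, -158.2, 121.7]
eef_rot: [3.14, -0.0, -0.054]
wrist_force: [-0.6, -9.9, 1.5]
finger_gap: 0.2
```

>>> drive_tool:
  rows:
    - {"offset": [0, -0.1, 0], "spin": 0, "jaw": 0}
    - {"offset": [0, -0.1, 0], "spin": 0, "jaw": 0}
    - {"offset": [0, 0, 0], "spin": 0, "jaw": 0}
    - {"offset": [0, 0, 0], "spin": 0, "jaw": 0}

```text
clock: 24.15
eef_pos: [638.3, -158.2, 121.7]
eef_rot: [3.14, -0.0, -0.054]
wrist_force: [0.4, -11.1, 1.5]
finger_gap: 0.2
```

>>> drive_tool:
  rows:
    - {"offset": [0, 0, 0], "spin": 0, "jaw": 0}
    - {"offset": [0, 0, 0], "spin": 0, "jaw": 0}

```text
clock: 24.35
eef_pos: [638.3, -158.2, 121.7]
eef_rot: [3.14, -0.0, -0.054]
wrist_force: [-0.0, -11.2, 1.3]
finger_gap: 0.5
```

Steady press of about 7 N above the sliding friction. Back off slowly, lift and check from above.

>>> drive_tool:
  rows:
    - {"offset": [0, 0.3, 0], "spin": 0, "jaw": 0}
    - {"offset": [0, 0.5, 0], "spin": 0, "jaw": 0}
    - {"offset": [0, 1, 0], "spin": 0, "jaw": 0}
    - {"offset": [0, 5, 0], "spin": 0, "jaw": 0}
    - {"offset": [0, 15, 0], "spin": 0, "jaw": 0}
    - {"offset": [0, 0, -40], "spin": 0, "jaw": 0}
    - {"offset": [0, 0, -40], "spin": 0, "jaw": 0}
    - {"offset": [-8, -28, -18], "spin": 0, "jaw": 0}
    - {"offset": [-16, -38, 0], "spin": 0, "jaw": 0}
    - {"offset": [-16, -38, 0], "spin": 0, "jaw": 0}
    - {"offset": [-16, -38, 0], "spin": 0, "jaw": 0}
    - {"offset": [-16, -38, 0], "spin": 0, "jaw": 0}
    - {"offset": [0, 0, 0], "spin": 0, "jaw": 0}
    - {"offset": [0, 0, 0], "spin": 0, "jaw": 0}

```text
clock: 25.75
eef_pos: [575.1, 4.5, 219.9]
eef_rot: [3.142, -0.0, -0.053]
wrist_force: [0.4, -0.8, -0.3]
finger_gap: 0.7
```

Run:
```python
from m import *
s=manip.read_state(); print(s['clock'],s['eef_pos'],s['wrist_force'])
c=cam('wrist'); pickle.dump(c,open('w14.pkl','wb')); cv2.imwrite('pics/w14.png',cv2.resize(c['color'][40:240,120:400],None,fx=2.8,fy=2.8,interpolation=2))
pm(c)
ce,a,px=blob(c,*BLUE,(100,50,450,330),1)[0]; W=np.array([onz(c,p,54)[:2] for p in px]); print('blue',ce,a,W.mean(0),W.min(0),W.max(0))
h=cv2.cvtColor(c['color'],cv2.COLOR_BGR2HSV)
for z in (36,): print([(float(t),)+tuple(int(q) for q in h[tuple(np.round(proj(c,[646+.054*t,t,z])).astype(int)[::-1])]) for t in np.arange(-6,12,1)])
```

```text
25.75 [575.1   4.5 219.9] [ 0.4 -0.8 -0.3]
ptr 339 1.5771609791385084
mark 89 1.610175615110884
blue [236.9 128.7] 2349 [647.7  31.8] [632.3   7.5] [663.1  56.7]
[(-6.0, 23, 23, 132), (-5.0, 23, 24, 128), (-4.0, 23, 23, 132), (-3.0, 27, 18, 128), (-2.0, 27, 22, 129), (-1.0, 25, 21, 132), (0.0, 24, 20, 128), (1.0, 25, 22, 128), (2.0, 27, 22, 127), (3.0, 25, 24, 118), (4.0, 20, 80, 112), (5.0, 19, 127, 130), (6.0, 20, 129, 136), (7.0, 19, 124, 113), (8.0, 123, 31, 73), (9.0, 107, 148, 117), (10.0, 108, 148, 186), (11.0, 107, 148, 188)]
```

```bash
python3 -c "
from cell import manip
print(manip.sign_off())"
```

```text
the job is handed in; nothing more can be done
None
```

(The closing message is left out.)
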